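Re-rack the bench supplies in reverse order

ROBOT

A 7-joint arm with a two-finger parallel gripper is mounted at the origin on a cart in front of the work surface, level with it; the furniture and walls round the work are solid. World frame = base frame: x ahead of the robot, y to its left, z up, the work surface at z = 0. Lengths are in m, angles in rad, forces in N, time in s.
With the tool pointing down it reaches from about 0.35 to 0.9 m from the base axis. Payload 8.1 kg.
Tool frame: the origin (TCP) lies midway between the tips of the shut fingers; the grasp point (between the pads) lies 19 mm behind it (ctrl.hold_point_z is the distance from the TCP to the grasp point, in m); z points along the fingers, y is the line along which they close (so a half turn about z gives the same grasp; the last joint's range is limited). The gripper opens to 92 mm and grips with 3 to 60 N. Pads are 19 mm wide; open, the fingers measure 130 mm over their backs; the gripper's body (75 mm by 190 mm) begins 47 mm behind the grasp point.
Start: joints at [-1.436, 0.434, 0.025, 1.573, -0.012, 1.134, -0.075], TCP at [0.147, 0.607, 0.227] pointing down, gripper open.
Joint ranges: [-2.62, 2.62], [-0.44, 2.09], [-1.27, 1.32], [0.08, 2.57], [-1.32, 4.46], [0.12, 2], [-2.74, 2.74]. Speed limits (rad/s): [2.22, 2.22, 3.01, 3.01, 3.14, 3.14, 3.14].

INTERFACE

Orientations are given as a 3x3 rotation matrix whose columns are the frame's x, y, z axes.
In Python, from bench import ctrl, vision gives the robot as it stands.
- The arm moves only by the tool jog_arm, never from a script. Its argument "series" is one flat list of numbers, 5 for each row, row after row: the shift along the tool's x, y, z in mm, then the turn about the tool's z in rad, then the closure in counts, from 0 (fully open) to 255 (shut). In form: [dx, dy, dz, roll, jaw, dx, dy, dz, roll, jaw, ...]. A call has 1 to 20 rows; each row is the pose to reach, as a shift and turn from the pose commanded when the call began, along the tool's axes at that moment; what a row does not reach only later rows make up. A row lasts 1/12 s, in which the tool goes at most 41.7 mm and 7.16 degrees, less where a joint would pass 70% of its speed; a pose out of reach is approached as far as the arm can. A call with a gripper value outside its range is refused whole. The fingers move at their own pace and stop on an object; "newtons" is the grip in N (left out, the last holds). Time passes only in rows, so rows that repeat a pose let the fingers close. It gives the time, the measured TCP pose, the force, the opening and the grip force at its end, in the units of the state.
- ctrl.state(): the state, without advancing time (a new reading comes with each control period).
- vision.snapshot(name): name is "scene" or "top"; returns a dict with "img" (420x560x3 uint8, red, green, blue), "mtx" (3x3 intrinsics, pixels), "distortion" ([k1, k2, p1, p2, k3] as OpenCV has them; the pictures are not rectified), "rvec" (rotation vector, rad) and "tvec" (3), from world to camera coordinates, as OpenCV has them. Camera axes: x right, y down, z forward; pixel columns grow to the right and rows downward; lengths in m; the calibration is good to about 2 mm. A picture is of the moment at which its call begins. There is no depth.
- ctrl.close_job(): hands the job in; it is judged then, once.
The state is a dict: "t": time; "qpos": joint angles; "dq": joint speeds; "joint_efforts": joint torques, N m; "position": TCP position; "orientation": TCP orientation; "wrist_force": force on the tool from outside, world axes, zero at the start; "moment": the same for the moment, N m; "grip_width": finger opening in m; "gripper_force": force on a finger pad.
Only numpy, scipy, OpenCV 4.12 (cv2) and the standard library are available. Lean on these libraries where they do the work, as an engineer would, in place of code of your own. Each camera call takes 0.05 s, during which the arm holds its last target. There are 200 camera calls.

TASK

The new white rack serves the bench from the other side, so move the row of bench supplies (three bottles and the solder reel) from the dark rack into the white one in reverse order: the one nearest the red end of the dark rack goes to the marked circle farthest from the red end of the white rack, and so on along the row. Stand each upright in the middle of its circle, knock nothing in the row over on the way, and let go of everything.

Things in the scene. Friction and masses are not known exactly. Their poses are not given: they have to be found in the camera images.
- old_rack: The rack that the row starts in: dark steel plate, 90 x 356 mm, top face 10 mm above the desk, with a cheek 10 mm thick and 28 mm high across each end; the cheek at its +y end is red, the other dark. It carries four coloured pads in a row, centred at x = 0 and y = +127.5, +42.5, -42.5, -127.5 mm (85 mm apart), in an order that changes. Fixed to the desk. Origin: centre of its underside at desk height; x across the rack, y along the row towards the red cheek, z up.
- new_rack: The empty rack to fill: white plate, 90 x 356 mm, top face 10 mm above the desk, cheeks 10 mm thick and 28 mm high at both ends, the one at its +y end red, the other white. Four flat places, each marked by a thin black printed circle 64 mm across, centred at x = 0 and y = +127.5, +42.5, -42.5, -127.5 mm (85 mm apart). Fixed to the desk. Origin: centre of its underside at desk height; x across the rack, y along the row towards the red cheek, z up.
- flux: Small beige flux bottle with a black cap, standing upright: body 30 mm across, straight-sided up to about 50 mm, tapering above that, 75 mm high over all, cap about 18 mm across. Loose, about 0.05 kg. Origin: centre of its underside, z up; round, so its turn about z does not matter.
- glue: White glue bottle with a dark label and a magenta cap, standing upright: body 36 mm across, straight-sided up to about 65 mm, tapering above that, 95 mm high over all, cap about 21 mm across. Loose, about 0.08 kg. Origin: centre of its underside, z up; round, so its turn about z does not matter.
- solvent: Tallest: white solvent bottle with a dark red label and a bright red cap, standing upright: body 43 mm across, straight-sided up to about 85 mm, tapering above that, 125 mm high over all, cap about 25 mm across. Loose, about 0.14 kg. Origin: centre of its underside, z up; round, so its turn about z does not matter.
- reel: Reel of solder wire with red flanges, standing on its flange, the lowest and widest of the row: 49 mm across, 28 mm high, held across both flanges at about half its height. Loose, about 0.18 kg. Origin: centre of its underside, z up; round, so its turn about z does not matter.
- blue_pad: Blue round pad fixed in the old rack, 68 mm across, 3 mm thick; at the start the flux bottle stands centred on it, its rim showing all round. It stays there, and shows where in the old row that thing belonged. Origin: centre of its underside (10 mm above the desk), z up.
- yellow_pad: Yellow round pad fixed in the old rack, 68 mm across, 3 mm thick; at the start the glue bottle stands centred on it, its rim showing all round. It stays there, and shows where in the old row that thing belonged. Origin: centre of its underside (10 mm above the desk), z up.
- green_pad: Green round pad fixed in the old rack, 68 mm across, 3 mm thick; at the start the solvent bottle stands centred on it, its rim showing all round. It stays there, and shows where in the old row that thing belonged. Origin: centre of its underside (10 mm above the desk), z up.
- orange_pad: Orange round pad fixed in the old rack, 68 mm across, 3 mm thick; at the start the solder reel stands centred on it, its rim showing all round. It stays there, and shows where in the old row that thing belonged. Origin: centre of its underside (10 mm above the desk), z up.
Things that resemble listed ones, but are neither listed nor needed, are in the scene too. Leave any purple or yellow look-alike of the glue alone.

How it is judged:
By the outcome, as a careful person would: the job done as asked, in the order asked, and still so for the second after the job is handed in, with the robot touching nothing.
It also fails if it takes over 112 s, if anything falls off the work surface, if the arm or the gripper's body presses on something with over 40 N, if the wrist force passes 120 N, or if a joint passes its speed limit or range.

## Working session

There is one attempt and no reset: what is moved stays moved. The work goes in short steps, Python scripts to look and compute and a tool call to move; the robot and the scene stay as the last step left them, time stands still between calls to the robot, and variables do not carry over. Pictures are saved under pics/ and viewed, at most 14 in all, crops included, and the job is handed in when it is done.

Besides the shell and the picture viewer there is one more tool, called after "Emit:" as name(argument=value, ...), one argument or row to a line, values as JSON. jog_arm: Moves the arm, as the interface text tells. Its arguments: {"type":"object","properties":{"series":{"type":"array"},"newtons":{"type":"number"}},"required":["series"]}

```bash
mkdir -p pics; ls; python3 - <<'E'
from bench import ctrl, vision
import cv2,numpy as np
for n in("scene","top"):
    s=vision.snapshot(n); cv2.imwrite(f"pics/{n}0.png",s["img"][:,:,::-1])
    R=cv2.Rodrigues(np.array(s["rvec"],float))[0]; print(n,-R.T@np.array(s["tvec"]).ravel(),R[2])
s=ctrl.state();print(s["t"],s["position"],s["orientation"],ctrl.hold_point_z)
E
```

```text
pics
scene [-0.19609767 -0.80640326  0.566466  ] [ 0.62093814  0.66455336 -0.4156978 ]
top [0.46821001 0.00414294 1.27494078] [ 0.07623192 -0.0109618  -0.99702986]
0.1 [0.1471887  0.60695494 0.22606242] [[-9.71836524e-01  2.35655978e-01 -1.72427414e-04]
 [ 2.35655990e-01  9.71835566e-01 -1.37347352e-03]
 [-1.56096152e-04 -1.37542528e-03 -9.99999042e-01]] 0.0188
```

View pics/scene0.png

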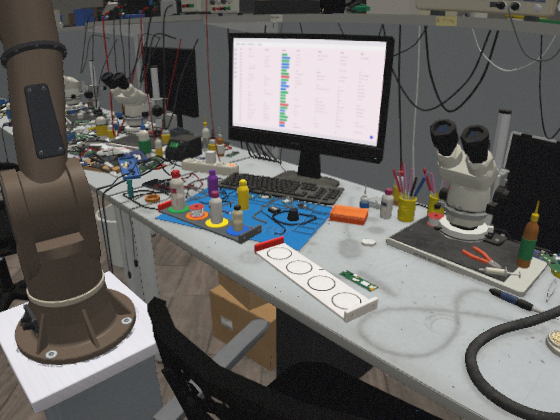

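View pics/top0.png

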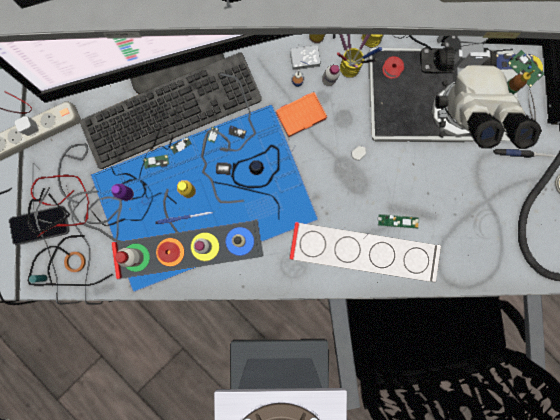

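Top view: the dark rack's red cheek is at (117,260), then solvent on green (137,257), reel on orange (169,252), glue on yellow (205,247) and flux on blue (238,241). The white rack's red cheek is at (295,240), with circles at (312,244), (347,249), (382,254) and (417,260).

Possible mix-ups:
- Glue (202,245) against the purple bottle (122,191), the yellow bottle (185,187) and the bottle at (331,73).
- Reel (169,252) against the red disc (393,66).
- Solvent (130,258) against the background bottles.

I choose the ones on the pads. Next I measure them and check a crop.

```bash
cat > h.py <<'E'
from bench import ctrl, vision
import cv2,numpy as np
def cast(s,uv,z):
    K=np.array(s["mtx"],float);D=np.array(s["distortion"],float)
    R=cv2.Rodrigues(np.array(s["rvec"],float))[0];t=np.array(s["tvec"],float).ravel()
    p=cv2.undistortPoints(np.array(uv,float).reshape(-1,1,2),K,D).reshape(-1,2)
    d=np.c_[p,np.ones(len(p))]@R; c=-R.T@t
    return c+d*((z-c[2])/d[:,2])[:,None]
def proj(s,P):
    return cv2.projectPoints(np.array(P,float).reshape(-1,1,3),np.array(s["rvec"],float),np.array(s["tvec"],float),np.array(s["mtx"],float),np.array(s["distortion"],float))[0].reshape(-1,2)
def circ(P):  # least-squares circle
    A=np.c_[2*P[:,:2],np.ones(len(P))];x=np.linalg.lstsq(A,(P[:,:2]**2).sum(1),rcond=None)[0]
    return x[:2],np.sqrt(x[2]+x[0]**2+x[1]**2)
E
python3 - <<'E'
from h import *
s=vision.snapshot("top");im=s["img"];hsv=cv2.cvtColor(im,cv2.COLOR_RGB2HSV)
cv2.imwrite("pics/crop1.png",cv2.resize(im[165:295,95:455,::-1],None,fx=2.2,fy=2.2,interpolation=cv2.INTER_CUBIC))
# pads: outer contour hull in windows, by hue
for n,(lo,hi),(u,v) in(("solvent",(45,85),(137,257)),("reel",(8,17),(169,252)),("glue",(24,34),(205,247)),("flux",(105,125),(238,241))):
    m=np.zeros(im.shape[:2],np.uint8);sl=np.s_[v-19:v+20,u-19:u+20]
    m[sl]=cv2.inRange(hsv[sl],(lo,110,60),(hi,255,255))
    if n=="flux": cv2.circle(q:=np.zeros_like(m),(u,v),16,255,-1); m&=q
    c=[k for k in cv2.findContours(m,cv2.RETR_EXTERNAL,cv2.CHAIN_APPROX_NONE)[0] if len(k)>8]
    h=cv2.convexHull(np.vstack(c)).reshape(-1,2)
    print(n,cv2.minEnclosingCircle(h.astype(np.float32)),*circ(cast(s,h,.013)))
g=cv2.cvtColor(im,cv2.COLOR_RGB2GRAY)
C=[]
for u,v in((312,244),(347,249),(382,254),(417,260)):
    yy,xx=np.mgrid[v-16:v+17,u-16:u+17];w=g[v-16:v+17,u-16:u+17]
    k=(w<130)&(np.hypot(xx-u,yy-v)<15.5)
    c,r=circ(cast(s,np.c_[xx[k],yy[k]],.010));C.append(c);print("circle",c,r,k.sum())
C=np.array(C);d=C[0]-C[3];print("yaw of row dir",np.degrees(np.arctan2(d[1],d[0])),np.linalg.norm(d)/3)
E
```

```text
solvent ((135.40798950195312, 257.15618896484375), 13.969883918762207) [0.47545306 0.34527558] 0.03346347782993446
reel ((169.64352416992188, 251.69908142089844), 14.305471420288086) [0.48780235 0.26160403] 0.03410281868400828
glue ((204.5, 246.5), 14.30044937133789) [0.5000532  0.17728947] 0.03398813933261349
flux ((239.3125, 240.875), 14.356745719909668) [0.5124233  0.09345347] 0.034177264564632166
circle [ 0.504095   -0.08233343] 0.030569866536686963 17
circle [ 0.48994133 -0.16599203] 0.030611475896664145 15
circle [ 0.4758055  -0.25003718] 0.03068544254790845 52
circle [ 0.46139233 -0.3335332 ] 0.030726631004766847 36
yaw of row dir 80.35224047753167 0.08493451029583522
```

View pics/crop1.png

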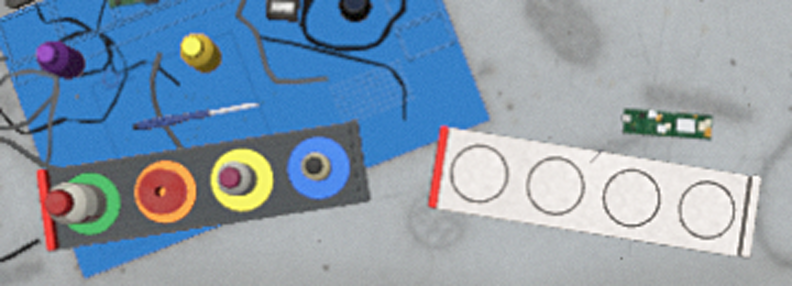

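The crop confirms the choice: the four listed things stand on their pads at crop pixels (80,205) solvent, (160,190) reel, (237,178) glue and (315,165) flux. The loose purple (60,58) and yellow (200,50) bottles are off the rack. Mapping, in rack offsets: solvent→-127.5, reel→-42.5, glue→+42.5, flux→+127.5.

```bash
cat > go.py <<'E'
import sys,numpy as np
from bench import ctrl
OLD=dict(solvent=(.4754,.3455),reel=(.4878,.2615),glue=(.5001,.1774),flux=(.5125,.0933))
NEW=dict(solvent=(.4614,-.3337),reel=(.4757,-.2499),glue=(.4899,-.1661),flux=(.5042,-.0823))
Z=dict(solvent=.077,reel=.0165,glue=.050,flux=.029)
def to(p,yaw):
    s=ctrl.state();R=np.array(s["orientation"]);d=R.T@(np.array(p)-s["position"])*1e3
    y=np.degrees(np.arctan2(R[1,1],R[0,1]));return np.round(d,1),round(np.radians(y-yaw),3)
s=ctrl.state();print("t",s["t"],"p",np.round(s["position"],4),"w",s["grip_width"])
n=sys.argv[1]
for lab,xy,dz,yaw in(("old",OLD[n],0,8.35),("new",NEW[n],-.003,-9.65)):
    print(lab,*to((*xy,Z[n]+dz),yaw))
E
python3 go.py solvent
```

```text
t 0.15 p [0.1472 0.607  0.2261] w 0.09224094811547995
old [-380.5 -176.7  149.4] 1.187
new [-527.  -840.   153.2] 1.501
```

Emit:
jog_arm(
  series=[-380.5,-176.7,20,1.187,0,-380.5,-176.7,20,1.187,0,-380.5,-176.7,20,1.187,0,-380.5,-176.7,20,1.187,0,-380.5,-176.7,20,1.187,0,-380.5,-176.7,20,1.187,0,-380.5,-176.7,20,1.187,0,-380.5,-176.7,20,1.187,0,-380.5,-176.7,20,1.187,0,-380.5,-176.7,20,1.187,0,-380.5,-176.7,20,1.187,0,-380.5,-176.7,20,1.187,0,-380.5,-176.7,20,1.187,0,-380.5,-176.7,20,1.187,0,-380.5,-176.7,20,1.187,0,-380.5,-176.7,20,1.187,0],
  newtons=15,
)

```text
t: 1.48
position: [0.4743, 0.3473, 0.2067]
orientation: [[-0.148, 0.989, -0.0], [0.989, 0.148, 0.0], [0.0, -0.0, -1.0]]
wrist_force: [-0.9, -0.9, -0.0]
grip_width: 0.0917
gripper_force: 0.0
```

```bash
python3 go.py solvent; python3 -c "
from h import *
s=vision.snapshot('scene');cv2.imwrite('pics/s1.png',cv2.resize(s['img'][120:280,110:310,::-1],None,fx=3,fy=3))
print(np.round(ctrl.state()['qpos'],2))"
```

```text
t 1.4833 p [0.4743 0.3473 0.2067] w 0.09169170912354967
old [ -2.    0.9 129.7] 0.003
new [-671.6 -113.5  132.5] 0.317
[-1.    0.4   0.39  1.72 -0.17  1.06 -0.41]
```

View pics/s1.png

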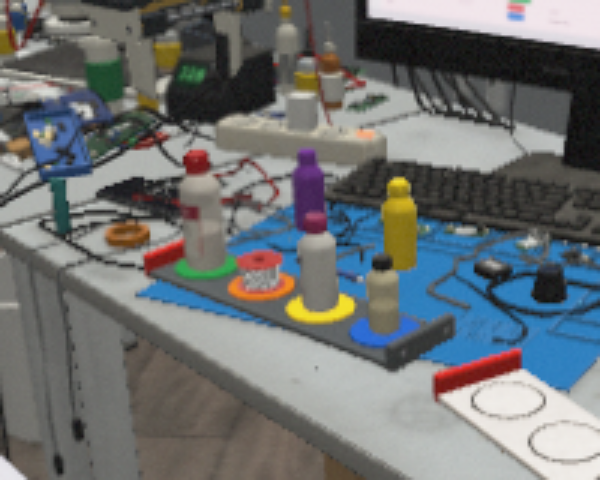

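The scene is undisturbed: solvent at crop (205,215), reel (260,272), glue (318,265), flux (383,295). The gripper isn't in view where I expected it, so I check the projection and the full image.

```bash
python3 -c "
from h import *
p=ctrl.state()['position']
for n in('scene','top'):
  s=vision.snapshot(n);cv2.imwrite('pics/f_%s.png'%n,s['img'][:,:,::-1])
  print(n,proj(s,[p,(.4754,.3455,.013),(.4754,.3455,.138),(0,0,0)]).round(0).tolist())
  o=cv2.imread('pics/%s0.png'%n);print((cv2.absdiff(o,s['img'][:,:,::-1]).max(2)>40).sum())
"
python3 -c "
import cv2,numpy as np
a=[cv2.resize(cv2.imread('pics/f_%s.png'%n),(400,300)) for n in('scene','top')]
cv2.imwrite('pics/f.png',np.hstack(a))"
```

```text
scene [[173.0, 149.0], [179.0, 209.0], [176.0, 171.0], [77.0, 324.0]]
5757
top [[109.0, 257.0], [135.0, 257.0], [120.0, 257.0], [280.0, 453.0]]
10963
```

View pics/f.png

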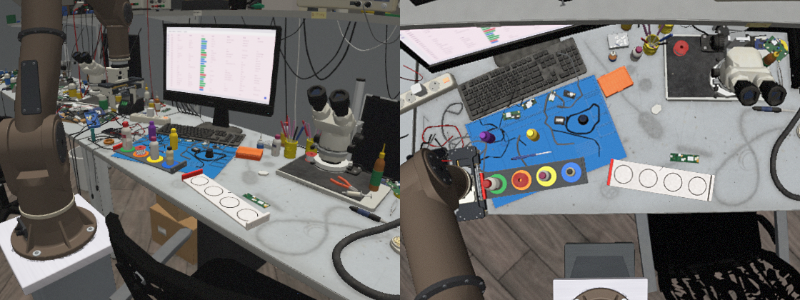

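The full views show the gripper above the solvent (top image about (95,257)), as commanded. The remaining 2 mm is tracking lag. I descend, close and lift.

Emit:
jog_arm(
  series=[0,0,25,0,0,0,0,50,0,0,0,0,75,0,0,0,0,100,0,0,0,0,115,0,0,0,0,129.4,0,0,0,0,129.4,0,0,0,0,129.4,0,0],
)

```text
t: 2.3
position: [0.475, 0.3459, 0.077]
orientation: [[-0.146, 0.989, -0.001], [0.989, 0.146, -0.001], [-0.001, -0.001, -1.0]]
wrist_force: [0.1, 1.1, 1.2]
grip_width: 0.0917
gripper_force: 0.0
```

```bash
python3 go.py solvent
```

```text
t 2.3 p [0.475  0.3459 0.077 ] w 0.09167632880898345
old [-0.5  0.4  0. ] 0.001
new [-670.4 -112.5    3.7] 0.315
```

Emit:
jog_arm(
  series=[0,0,0,0,255,0,0,0,0,255,0,0,0,0,255,0,0,0,0,255,0,0,0,0,255,0,0,0,0,255,0,0,0,0,255,0,0,0,0,255,0,0,0,0,255,0,0,0,0,255],
  newtons=15,
)

```text
t: 3.13
position: [0.4753, 0.3461, 0.0774]
orientation: [[-0.145, 0.989, -0.0], [0.989, 0.145, 0.0], [0.0, -0.0, -1.0]]
wrist_force: [-0.6, 0.2, 2.2]
grip_width: 0.0422
gripper_force: 15.0
```

Emit:
jog_arm(
  series=[0,0,-10,0,255,0,0,-30,0,255,0,0,-60,0,255,0,0,-90,0,255,0,0,-115,0,255,0,0,-130,0,255,-10,-2,-135,0.01,255,-30,-5,-135,0.02,255,-60,-10,-135,0.04,255,-95,-16,-135,0.06,255,-130,-22,-135,0.08,255,-165,-28,-135,0.1,255,-200,-34,-135,0.12,255,-235,-40,-135,0.14,255,-270,-46,-135,0.16,255,-305,-51,-135,0.18,255,-340,-57,-135,0.2,255,-375,-63,-135,0.22,255,-405,-68,-135,0.24,255,-430,-72,-135,0.25,255],
)

```text
t: 4.8
position: [0.4649, -0.093, 0.2119]
orientation: [[0.108, 0.994, -0.001], [0.994, -0.108, -0.0], [-0.0, -0.001, -1.0]]
wrist_force: [0.5, 0.1, -2.1]
grip_width: 0.0423
gripper_force: 15.0
```

```bash
python3 go.py solvent
```

```text
t 4.8 p [ 0.4649 -0.093   0.2119] w 0.04226407121038309
old [437.1 -36.8 134.9] -0.254
new [-239.6   22.7  138. ] 0.06
```

Emit:
jog_arm(
  series=[-35,3,0,0.02,255,-70,6,0,0.04,255,-105,9,0,0.06,255,-140,12,0,0.06,255,-170,15,0,0.06,255,-200,18,0,0.06,255,-220,20,0,0.06,255,-235,22,0,0.06,255,-239,23,0,0.06,255,-239,23,0,0.06,255,-239,23,0,0.06,255,-239,23,0,0.06,255,-239,23,0,0.06,255],
)

```text
t: 5.88
position: [0.465, -0.3285, 0.2122]
orientation: [[0.162, 0.987, -0.0], [0.987, -0.162, 0.001], [0.001, -0.0, -1.0]]
wrist_force: [0.3, 0.2, -1.2]
grip_width: 0.0424
gripper_force: 15.0
```

```bash
python3 go.py solvent
```

```text
t 5.8833 p [ 0.465  -0.3285  0.2122] w 0.042407358221423885
old [666.7 -98.6 135.9] -0.308
new [ -5.8  -2.6 138.2] 0.006
```

Emit:
jog_arm(
  series=[-5.8,-2.6,15,0.006,255,-5.8,-2.6,40,0.006,255,-5.8,-2.6,65,0.006,255,-5.8,-2.6,90,0.006,255,-5.8,-2.6,110,0.006,255,-5.8,-2.6,122,0.006,255,-5.8,-2.6,130,0.006,255,-5.8,-2.6,130,0.006,255,-5.8,-2.6,130,0.006,255,-5.8,-2.6,130,0.006,255],
)

```text
t: 6.72
position: [0.4619, -0.3357, 0.0834]
orientation: [[0.169, 0.986, 0.002], [0.986, -0.169, -0.001], [-0.001, 0.002, -1.0]]
wrist_force: [0.5, -0.0, -2.2]
grip_width: 0.042
gripper_force: 15.0
```

```bash
python3 go.py solvent; python3 -c "
from h import *
s=vision.snapshot('scene');cv2.imwrite('pics/s2.png',cv2.resize(s['img'][150:350,230:430,::-1],None,fx=3,fy=3))"
```

```text
t 6.7167 p [ 0.4619 -0.3357  0.0834] w 0.042030394476395436
old [ 673.7 -101.9    5.9] -0.316
new [ 1.9 -0.8  9.4] -0.002
```

View pics/s2.png

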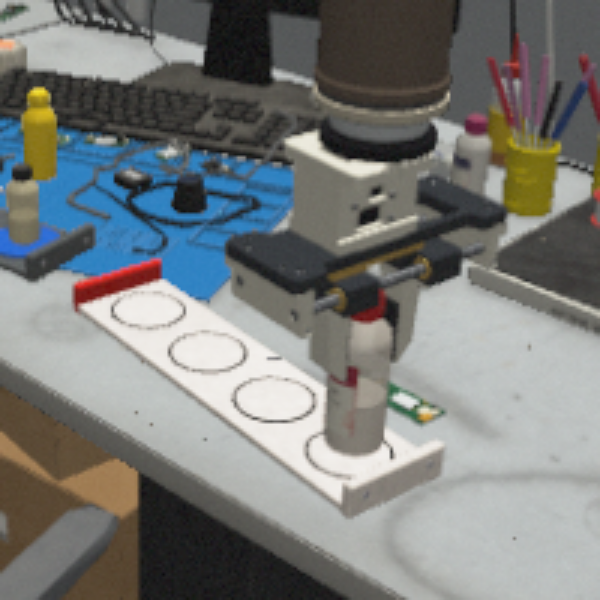

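The bottle hangs upright just above the fourth circle (crop (355,440)). I lower it and release.

Emit:
jog_arm(
  series=[1.5,-0.8,3,0,255,1.5,-0.8,6,0,255,1.5,-0.8,8.5,0,255,1.5,-0.8,8.5,0,255,1.5,-0.8,8.5,0,255],
)

```text
t: 7.18
position: [0.4609, -0.3336, 0.074]
orientation: [[0.169, 0.986, 0.0], [0.986, -0.169, 0.0], [0.0, 0.0, -1.0]]
wrist_force: [-0.2, 1.3, 3.2]
grip_width: 0.0417
gripper_force: 15.0
```

```bash
python3 go.py solvent
```

```text
t 7.1833 p [ 0.4609 -0.3336  0.074 ] w 0.04168694535051056
old [ 671.8 -100.6   -3. ] -0.316
new [ 0.   0.5 -0. ] -0.002
```

Touching down lightly (about 3 N). I open, then rise.

Emit:
jog_arm(
  series=[0,0,0,0,160,0,0,0,0,110,0,0,0,0,60,0,0,0,0,0,0,0,0,0,0,0,0,0,0,0,0,0,0,0,0,0,0,-15,0,0,0,0,-45,0,0,0,0,-85,0,0,0,0,-120,0,0,0,0,-140,0,0,0,0,-140,0,0,0,0,-140,0,0],
)

```text
t: 8.35
position: [0.4613, -0.334, 0.2149]
orientation: [[0.169, 0.986, 0.003], [0.986, -0.169, -0.001], [-0.0, 0.003, -1.0]]
wrist_force: [-0.5, 0.6, -0.9]
grip_width: 0.0916
gripper_force: 0.0
```

```bash
python3 go.py reel
```

```text
t 8.35 p [ 0.4613 -0.334   0.2149] w 0.09162749033098765
old [591.4 -75.  198. ] -0.316
new [ 85.4  -0.5 201.3] -0.001
```

Emit:
jog_arm(
  series=[30,-4,0,-0.02,0,70,-9,0,-0.04,0,110,-14,0,-0.06,0,150,-19,0,-0.08,0,190,-24,0,-0.1,0,230,-29,0,-0.12,0,270,-34,0,-0.14,0,310,-39,0,-0.16,0,350,-44,0,-0.18,0,390,-49,0,-0.2,0,430,-54,0,-0.22,0,470,-60,0,-0.25,0,510,-65,0,-0.28,0,545,-69,0,-0.3,0,575,-73,0,-0.316,0,591,-75,0,-0.316,0,591,-75,0,-0.316,0,591,-75,0,-0.316,0,591,-75,0,-0.316,0,591,-75,0,-0.316,0],
)

```text
t: 10.02
position: [0.4869, 0.2595, 0.2136]
orientation: [[-0.143, 0.99, -0.0], [0.99, 0.143, -0.001], [-0.001, -0.001, -1.0]]
wrist_force: [0.5, -0.2, -0.2]
grip_width: 0.0919
gripper_force: 0.0
```

```bash
python3 go.py reel
```

```text
t 10.0167 p [0.4869 0.2595 0.2136] w 0.09192476455213566
old [  2.    1.2 197.1] -0.003
new [-502.4  -83.7  200.5] 0.312
```

Emit:
jog_arm(
  series=[1.5,0.8,20,0,0,1.5,0.8,50,0,0,1.5,0.8,80,0,0,1.5,0.8,110,0,0,1.5,0.8,135,0,0,1.5,0.8,155,0,0,1.5,0.8,172,0,0,1.5,0.8,180,0,0,1.5,0.8,180,0,0,1.5,0.8,180,0,0,1.5,0.8,180,0,0],
)

```text
t: 10.93
position: [0.4882, 0.2631, 0.035]
orientation: [[-0.145, 0.989, 0.001], [0.989, 0.145, 0.001], [0.001, 0.002, -1.0]]
wrist_force: [0.4, -0.9, 0.1]
grip_width: 0.0917
gripper_force: 0.0
```

```bash
python3 go.py reel;  python3 -c "
from h import *
s=vision.snapshot('scene');cv2.imwrite('pics/s3.png',cv2.resize(s['img'][120:280,110:310,::-1],None,fx=3,fy=3))"
```

```text
t 10.9333 p [0.4882 0.2631 0.035 ] w 0.09171948832695771
old [-1.5 -0.7 18.5] -0.0
new [-505.8  -86.7   21. ] 0.314
```

View pics/s3.png

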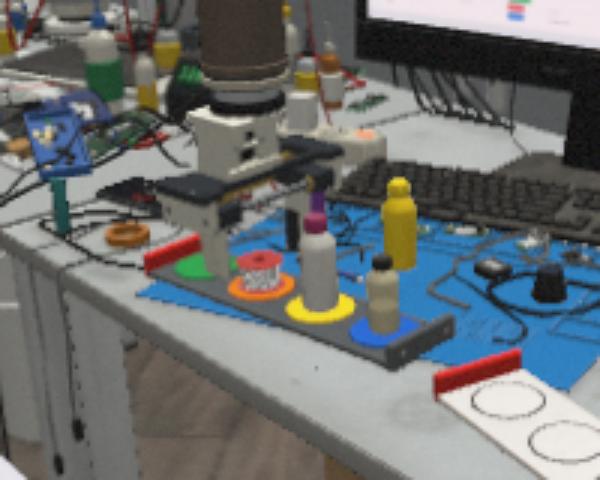

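The open fingers straddle the reel (crop (260,270)), clear of the glue and the purple bottle. I descend the rest and grip.

Emit:
jog_arm(
  series=[-1,-0.5,6,0,0,-1,-0.5,12,0,0,-1,-0.5,16,0,0,-1,-0.5,18,0,0,-1,-0.5,18,0,0,-1,-0.5,18,0,255,-1,-0.5,18,0,255,-1,-0.5,18,0,255,-1,-0.5,18,0,255,-1,-0.5,18,0,255,-1,-0.5,18,0,255,-1,-0.5,18,0,255,-1,-0.5,18,0,255,-1,-0.5,18,0,255],
  newtons=18,
)

```text
t: 12.15
position: [0.4871, 0.2621, 0.0159]
orientation: [[-0.145, 0.989, 0.0], [0.989, 0.145, 0.0], [0.0, 0.0, -1.0]]
wrist_force: [0.3, -0.0, 1.3]
grip_width: 0.0478
gripper_force: 18.0
```

```bash
python3 go.py reel
```

```text
t 12.15 p [0.4871 0.2621 0.0159] w 0.0478390715678455
old [-0.7  0.7 -0.6] 0.0
new [-504.9  -85.7    2.3] 0.314
```

Emit:
jog_arm(
  series=[0,0,-10,0,255,0,0,-30,0,255,0,0,-60,0,255,0,0,-90,0,255,0,0,-120,0,255,-10,-2,-140,0.01,255,-30,-5,-145,0.02,255,-60,-10,-145,0.04,255,-95,-16,-145,0.06,255,-130,-22,-145,0.08,255,-165,-28,-145,0.1,255,-200,-34,-145,0.12,255,-235,-40,-145,0.14,255,-270,-46,-145,0.16,255,-305,-52,-145,0.19,255,-340,-58,-145,0.22,255,-375,-64,-145,0.25,255,-410,-70,-145,0.28,255,-440,-75,-145,0.3,255,-465,-79,-145,0.314,255],
)

```text
t: 13.82
position: [0.4742, -0.213, 0.1604]
orientation: [[0.172, 0.985, -0.001], [0.985, -0.172, -0.0], [-0.001, -0.001, -1.0]]
wrist_force: [0.5, 0.6, -2.3]
grip_width: 0.0479
gripper_force: 17.9
```

Emit:
jog_arm(
  series=[-15,2,0,0,255,-27,5,0,0,255,-34,6,0,0,255,-38,6,0,0,255,-38,6,0,0,255,-38,6,0,0,255,-38,6,0,0,255],
)

```text
t: 14.4
position: [0.476, -0.2469, 0.1606]
orientation: [[0.166, 0.986, -0.0], [0.986, -0.166, 0.001], [0.001, -0.0, -1.0]]
wrist_force: [-0.0, 0.4, -1.0]
grip_width: 0.048
gripper_force: 17.9
```

```bash
python3 go.py reel
```

```text
t 14.4 p [ 0.476  -0.2469  0.1606] w 0.04804529509706895
old [503.2 -72.8 144.5] -0.313
new [ -3.1   0.3 147.1] 0.001
```

Emit:
jog_arm(
  series=[-2,0.3,15,0,255,-2.5,0.3,40,0,255,-2.5,0.3,65,0,255,-2.5,0.3,90,0,255,-2.5,0.3,115,0,255,-2.5,0.3,130,0,255,-2.5,0.3,138,0,255,-2.5,0.3,138,0,255,-2.5,0.3,138,0,255,-2.5,0.3,138,0,255],
)

```text
t: 15.23
position: [0.4767, -0.2506, 0.0239]
orientation: [[0.167, 0.986, 0.002], [0.986, -0.167, -0.001], [-0.0, 0.002, -1.0]]
wrist_force: [-0.2, -0.6, -1.2]
grip_width: 0.0479
gripper_force: 17.9
```

```bash
python3 go.py reel
```

```text
t 15.2333 p [ 0.4767 -0.2506  0.0239] w 0.04790716862459071
old [506.8 -74.6   7.1] -0.313
new [ 0.6 -1.1 10.4] 0.001
```

Emit:
jog_arm(
  series=[0.4,-0.7,3,0,255,0.4,-0.7,6,0,255,0.4,-0.7,8,0,255,0.4,-0.7,9.5,0,255,0.4,-0.7,9.5,0,255,0.4,-0.7,9.5,0,255],
)

```text
t: 15.73
position: [0.4753, -0.2499, 0.0133]
orientation: [[0.167, 0.986, -0.0], [0.986, -0.167, 0.0], [0.0, -0.0, -1.0]]
wrist_force: [1.1, 0.7, -2.0]
grip_width: 0.0477
gripper_force: 17.9
```

```bash
python3 go.py reel;  python3 -c "
from h import *
s=vision.snapshot('scene');cv2.imwrite('pics/s4.png',cv2.resize(s['img'][180:330,230:430,::-1],None,fx=4,fy=4))"
```

```text
t 15.7333 p [ 0.4753 -0.2499  0.0133] w 0.04768189205785884
old [506.3 -73.2  -3.2] -0.314
new [ 0.1  0.4 -0.2] 0.0
```

View pics/s4.png

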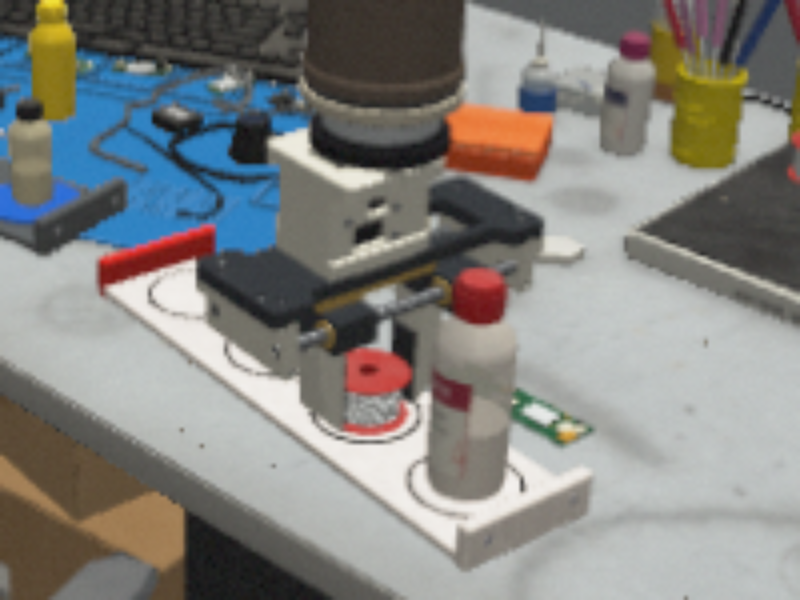

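The solvent stands upright in circle 4 (crop (465,460)). The reel sits in circle 3 (crop (370,400)) and is a fraction of a millimetre up. I release and rise.

Emit:
jog_arm(
  series=[0,0.3,0.5,0,255,0,0.3,0.5,0,130,0,0.3,0.5,0,80,0,0.3,0.5,0,0,0,0.3,0,0,0,0,0.3,0,0,0,0,0.3,0,0,0,0,0.3,0,0,0,0,0,-15,0,0,0,0,-45,0,0,0,0,-85,0,0,0,0,-120,0,0,0,0,-160,0,0,0,0,-180,0,0,0,0,-185,0,0,0,0,-185,0,0],
)

```text
t: 17.12
position: [0.4761, -0.2502, 0.1998]
orientation: [[0.167, 0.986, 0.003], [0.986, -0.167, -0.001], [0.0, 0.003, -1.0]]
wrist_force: [-0.1, 0.1, -0.9]
grip_width: 0.0921
gripper_force: 0.0
```

```bash
python3 go.py glue
```

```text
t 17.1167 p [ 0.4761 -0.2502  0.1998] w 0.09207103490568659
old [425.6 -48.3 149.6] -0.314
new [ 85.2  -1.  152.8] 0.001
```

Emit:
jog_arm(
  series=[30,-4,0,-0.02,0,70,-8,0,-0.05,0,110,-12,0,-0.08,0,150,-17,0,-0.11,0,190,-22,0,-0.14,0,230,-26,0,-0.17,0,270,-31,0,-0.2,0,310,-35,0,-0.23,0,350,-40,0,-0.26,0,385,-44,0,-0.29,0,412,-47,0,-0.314,0,425.6,-48.5,0,-0.314,0,425.6,-48.5,0,-0.314,0,425.6,-48.5,0,-0.314,0,425.6,-48.5,0,-0.314,0,425.6,-48.5,0,-0.314,0],
)

```text
t: 18.45
position: [0.4986, 0.1756, 0.198]
orientation: [[-0.142, 0.99, -0.001], [0.99, 0.142, -0.001], [-0.001, -0.001, -1.0]]
wrist_force: [0.2, 0.6, 0.7]
grip_width: 0.0916
gripper_force: 0.0
```

```bash
python3 go.py glue
```

```text
t 18.45 p [0.4986 0.1756 0.198 ] w 0.09163238938024953
old [  1.7   1.8 148. ] -0.003
new [-336.9  -57.1  151.3] 0.311
```

Emit:
jog_arm(
  series=[1,1,20,0,0,1,1,50,0,0,1,1,80,0,0,1,1,105,0,0,1,1,125,0,0,1,1,140,0,0,1,1,148,0,0,1,1,148,0,0,1,1,148,0,0,1,1,148,0,0],
)

```text
t: 19.28
position: [0.5003, 0.1787, 0.0514]
orientation: [[-0.145, 0.989, 0.002], [0.989, 0.145, 0.001], [0.0, 0.002, -1.0]]
wrist_force: [0.2, -0.6, 0.3]
grip_width: 0.0919
gripper_force: 0.0
```

```bash
python3 go.py glue
```

```text
t 19.2833 p [0.5003 0.1787 0.0514] w 0.09191292019511604
old [-1.2 -0.4  1.4] -0.001
new [-339.7  -60.2    4.1] 0.313
```

Emit:
jog_arm(
  series=[-0.8,-0.3,0.5,0,0,-0.8,-0.3,0.5,0,0,-0.8,-0.3,0.5,0,255,-0.8,-0.3,0.5,0,255,-0.8,-0.3,0.5,0,255,-0.8,-0.3,0.5,0,255,-0.8,-0.3,0.5,0,255,-0.8,-0.3,0.5,0,255,-0.8,-0.3,0.5,0,255,-0.8,-0.3,0.5,0,255,-0.8,-0.3,0.5,0,255,-0.8,-0.3,0.5,0,255],
  newtons=12,
)

```text
t: 20.28
position: [0.4994, 0.178, 0.0498]
orientation: [[-0.145, 0.989, 0.0], [0.989, 0.145, 0.0], [0.0, 0.0, -1.0]]
wrist_force: [0.9, 0.4, 0.1]
grip_width: 0.0349
gripper_force: 12.0
```

```bash
python3 go.py glue
```

```text
t 20.2833 p [0.4994 0.178  0.0498] w 0.034891852508743014
old [-0.7  0.6 -0.2] 0.0
new [-339.1  -59.4    2.8] 0.314
```

Emit:
jog_arm(
  series=[0,0,-10,0,255,0,0,-30,0,255,0,0,-60,0,255,0,0,-90,0,255,-10,-2,-110,0.01,255,-30,-5,-115,0.03,255,-60,-10,-115,0.06,255,-95,-17,-115,0.09,255,-130,-23,-115,0.12,255,-165,-29,-115,0.15,255,-200,-35,-115,0.18,255,-235,-41,-115,0.21,255,-270,-47,-115,0.24,255,-300,-52,-115,0.27,255,-320,-56,-115,0.3,255,-334,-58,-115,0.314,255,-339,-59.4,-115,0.314,255,-339,-59.4,-115,0.314,255,-339,-59.4,-115,0.314,255,-339,-59.4,-115,0.314,255],
)

```text
t: 21.95
position: [0.4897, -0.1647, 0.1646]
orientation: [[0.166, 0.986, -0.001], [0.986, -0.166, 0.001], [0.001, -0.001, -1.0]]
wrist_force: [0.0, 0.4, -0.6]
grip_width: 0.0351
gripper_force: 12.0
```

```bash
python3 go.py glue
```

```text
t 21.95 p [ 0.4897 -0.1647  0.1646] w 0.03506998751445071
old [339.  -46.3 114.9] -0.312
new [ -1.5   0.5 117.6] 0.002
```

Emit:
jog_arm(
  series=[-0.7,0.3,15,0,255,-0.7,0.3,40,0,255,-0.7,0.3,65,0,255,-0.7,0.3,85,0,255,-0.7,0.3,100,0,255,-0.7,0.3,109,0,255,-0.7,0.3,109,0,255,-0.7,0.3,109,0,255,-0.7,0.3,109,0,255,-0.7,0.3,109,0,255],
)

```text
t: 22.78
position: [0.4908, -0.1667, 0.0568]
orientation: [[0.167, 0.986, 0.002], [0.986, -0.167, -0.0], [0.0, 0.002, -1.0]]
wrist_force: [0.4, -0.2, -1.9]
grip_width: 0.0348
gripper_force: 12.0
```

```bash
python3 go.py glue
```

```text
t 22.7833 p [ 0.4908 -0.1667  0.0568] w 0.03482739465357047
old [340.8 -48.3   6.8] -0.313
new [ 0.4 -1.1  9.8] 0.001
```

Emit:
jog_arm(
  series=[0.2,-0.6,3,0,255,0.2,-0.6,6,0,255,0.2,-0.6,8,0,255,0.2,-0.6,8.7,0,255,0.2,-0.6,8.7,0,255,0.2,-0.6,8.7,0,255],
)

```text
t: 23.28
position: [0.4894, -0.1665, 0.0471]
orientation: [[0.167, 0.986, -0.0], [0.986, -0.167, 0.0], [0.0, -0.0, -1.0]]
wrist_force: [-0.4, -0.2, -1.3]
grip_width: 0.0348
gripper_force: 12.0
```

```bash
python3 go.py glue
```

```text
t 23.2833 p [ 0.4894 -0.1665  0.0471] w 0.034800322060780244
old [340.8 -47.1  -2.9] -0.314
new [0.5 0.4 0.1] 0.0
```

Emit:
jog_arm(
  series=[0.3,0.4,0.4,0,255,0.3,0.4,0.4,0,170,0.3,0.4,0.4,0,130,0.3,0.4,0.4,0,80,0.3,0.4,0.4,0,0,0.3,0.4,0.4,0,0,0.3,0.4,0.4,0,0,0.3,0.4,0.4,0,0,0.3,0.4,0.4,0,0,0,0,-15,0,0,0,0,-45,0,0,0,0,-85,0,0,0,0,-115,0,0,0,0,-130,0,0,0,0,-135,0,0,0,0,-135,0,0],
)

```text
t: 24.62
position: [0.4902, -0.1665, 0.1831]
orientation: [[0.167, 0.986, 0.002], [0.986, -0.167, 0.0], [0.0, 0.002, -1.0]]
wrist_force: [0.3, -0.2, -0.6]
grip_width: 0.0918
gripper_force: 0.0
```

```bash
python3 go.py flux
```

```text
t 24.6167 p [ 0.4902 -0.1665  0.1831] w 0.0917511642267493
old [259.8 -21.7 154.2] -0.313
new [ 85.2  -0.6 157.2] 0.001
```

Emit:
jog_arm(
  series=[30,-3,0,-0.04,0,65,-6,0,-0.08,0,100,-9,0,-0.12,0,140,-12,0,-0.17,0,180,-15,0,-0.22,0,215,-18,0,-0.27,0,245,-21,0,-0.314,0,259.8,-22,20,-0.314,0,260,-22,50,-0.314,0,260,-22,80,-0.314,0,260,-22,110,-0.314,0,260,-22,110,-0.314,0,260,-22,110,-0.314,0,260,-22,110,-0.314,0],
)

```text
t: 25.78
position: [0.5114, 0.0932, 0.0725]
orientation: [[-0.145, 0.989, -0.0], [0.989, 0.145, -0.0], [-0.0, -0.0, -1.0]]
wrist_force: [0.4, 0.0, 0.2]
grip_width: 0.0917
gripper_force: 0.0
```

```bash
python3 go.py flux
```

```text
t 25.7833 p [0.5114 0.0932 0.0725] w 0.09165782347648543
old [-0.1  1.1 43.5] -0.0
new [-172.6  -32.6   46.6] 0.314
```

Emit:
jog_arm(
  series=[0,0.9,12,0,0,0,0.9,26,0,0,0,0.9,37,0,0,0,0.9,43,0,0,0,0.9,43,0,0,0,0.9,43,0,0,0,0.9,43,0,255,0,0.9,43,0,255,0,0.9,43,0,255,0,0.9,43,0,255,0,0.9,43,0,255,0,0.9,43,0,255,0,0.9,43,0,255,0,0.9,43,0,255,0,0.9,43,0,255,0,0.9,43,0,255,0,0.9,43,0,255],
  newtons=10,
)

```text
t: 27.2
position: [0.5122, 0.0937, 0.0291]
orientation: [[-0.145, 0.989, -0.0], [0.989, 0.145, 0.0], [0.0, -0.0, -1.0]]
wrist_force: [0.4, 0.4, -0.1]
grip_width: 0.0292
gripper_force: 10.0
```

```bash
python3 go.py flux
```

```text
t 27.2 p [0.5122 0.0937 0.0291] w 0.0291588228582377
old [-0.5  0.3  0.1] 0.0
new [-173.   -33.5    3.1] 0.314
```

Emit:
jog_arm(
  series=[0,0,-10,0,255,0,0,-30,0,255,0,0,-55,0,255,-5,-1,-75,0.02,255,-20,-4,-80,0.06,255,-45,-9,-80,0.1,255,-75,-14,-80,0.15,255,-105,-20,-80,0.2,255,-135,-26,-80,0.25,255,-155,-30,-80,0.28,255,-168,-32.5,-80,0.314,255,-173,-33.5,-80,0.314,255,-173,-33.5,-70,0.314,255,-173,-33.5,-50,0.314,255,-173,-33.5,-30,0.314,255,-173,-33.5,-15,0.314,255,-173,-33.5,-6,0.314,255,-173,-33.5,-6,0.314,255,-173,-33.5,-6,0.314,255,-173,-33.5,-6,0.314,255],
)

```text
t: 28.87
position: [0.5047, -0.0819, 0.0356]
orientation: [[0.167, 0.986, 0.001], [0.986, -0.167, 0.0], [0.0, 0.001, -1.0]]
wrist_force: [-0.1, 0.1, -0.1]
grip_width: 0.0291
gripper_force: 10.0
```

```bash
python3 go.py flux
```

```text
t 28.8667 p [ 0.5047 -0.0819  0.0356] w 0.02914166563115481
old [174.  -21.5   6.6] -0.313
new [-0.5 -0.4  9.6] 0.001
```

Emit:
jog_arm(
  series=[-0.3,-0.3,3,0,255,-0.3,-0.3,6,0,255,-0.3,-0.3,8,0,255,-0.3,-0.3,9,0,255,-0.3,-0.3,9,0,255,-0.3,-0.3,9,0,255,-0.3,-0.3,9,0,255],
)

```text
t: 29.45
position: [0.5039, -0.0826, 0.0262]
orientation: [[0.167, 0.986, 0.0], [0.986, -0.167, 0.0], [0.0, 0.0, -1.0]]
wrist_force: [0.5, -0.6, -0.9]
grip_width: 0.0289
gripper_force: 10.0
```

```bash
python3 go.py flux
```

```text
t 29.45 p [ 0.5039 -0.0826  0.0262] w 0.02889916214849342
old [174.9 -21.   -2.8] -0.314
new [0.3 0.3 0.2] 0.0
```

Emit:
jog_arm(
  series=[0.3,0.3,0.3,0,255,0.3,0.3,0.3,0,185,0.3,0.3,0.3,0,150,0.3,0.3,0.3,0,100,0.3,0.3,0.3,0,0,0.3,0.3,0.3,0,0,0.3,0.3,0.3,0,0,0.3,0.3,0.3,0,0,0.3,0.3,0.3,0,0,0,0,-15,0,0,0,0,-45,0,0,0,0,-85,0,0,0,0,-125,0,0,0,0,-165,0,0,20,0,-180,0,0,60,0,-180,0,0,100,0,-180,0,0,140,0,-180,0,0,180,0,-180,0,0,220,0,-180,0,0],
)

```text
t: 31.12
position: [0.5405, 0.1363, 0.2063]
orientation: [[0.167, 0.986, 0.0], [0.986, -0.167, 0.0], [0.001, 0.0, -1.0]]
wrist_force: [0.6, -1.0, -0.1]
grip_width: 0.0921
gripper_force: 0.0
```

Emit:
jog_arm(
  series=[30,0,0,0,0,60,0,0,0,0,80,0,0,0,0,80,0,0,0,0,80,0,0,0,0],
)

```text
t: 31.53
position: [0.5537, 0.2144, 0.2056]
orientation: [[0.165, 0.986, -0.001], [0.986, -0.165, -0.0], [-0.001, -0.001, -1.0]]
wrist_force: [0.8, 0.1, -0.4]
grip_width: 0.092
gripper_force: 0.0
```

```bash
python3 -c "
from h import *
a=vision.snapshot('scene');b=vision.snapshot('top')
A=cv2.resize(a['img'][180:330,230:390,::-1],(400,375));B=cv2.resize(b['img'][210:290,280:450,::-1],(796,375),interpolation=cv2.INTER_CUBIC)
cv2.imwrite('pics/e1.png',cv2.resize(A,(640,600)));cv2.imwrite('pics/e2.png',B);print(ctrl.state()['position'])"
```

```text
[0.55396646 0.21188781 0.20606204]
```

View pics/e1.png

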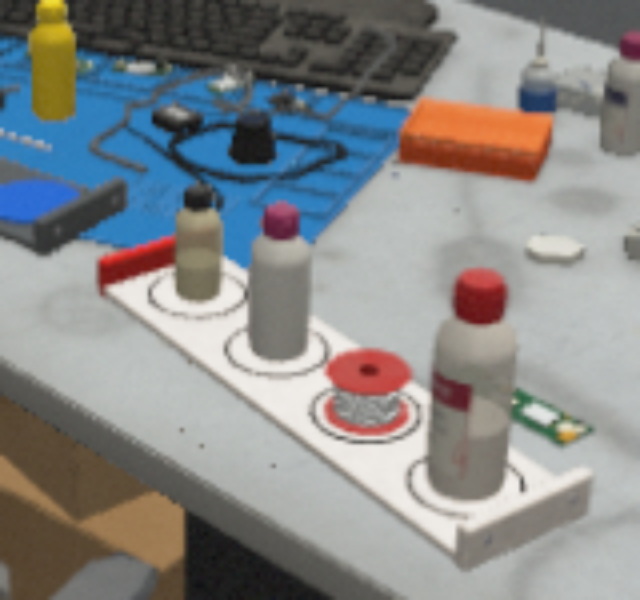

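View pics/e2.png

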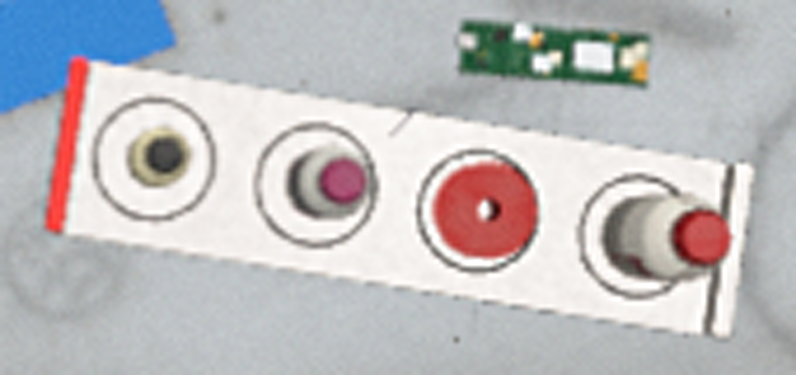

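Both views show flux, glue, reel and solvent upright and centred in circles 1 to 4 from the red end (top crop (158,157), (318,185), (482,210), (635,238)), with the gripper well clear. I hand the job in.

```bash
python3 -c "
from bench import ctrl
print(ctrl.close_job())"
```

```text
the job is handed in; nothing more can be done
None
```

The job is handed in: from the red end, the white rack now holds flux, glue, reel and solvent, the reverse of the old row, each upright in its circle and released, with nothing knocked over, after about 32 s of the 112 s allowed.

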